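# Stand the tall sample tube in the empty ring of the tube stand

### The arm

A 7-joint arm with a two-finger parallel gripper is mounted at the origin on the work surface. World frame = base frame: x ahead of the robot, y to its left, z up, the work surface at z = 0. Lengths are in m, angles in rad, forces in N, time in s.
With the tool pointing down it reaches from about 0.425 to 0.875 m from the base axis. Payload 8.4 kg.
Tool frame: the origin (TCP) lies midway between the tips of the shut fingers; the grasp point (between the pads) lies 19 mm behind it; z points along the fingers, y is the line along which they close (so a half turn about z gives the same grasp; the last joint's range is limited). The gripper opens to 87 mm and grips with 3 to 60 N. Pads are 19 mm wide; open, the fingers measure 117 mm over their backs; the gripper's body (75 mm by 190 mm) begins 51 mm behind the grasp point.
Start: joints at [-1.274, 0.333, 0.04, 1.465, -0.013, 1.343, -0.059], TCP at [0.251, 0.6, 0.223] pointing down, gripper open.
Joint ranges: [-2.58, 2.58], [-0.38, 2.09], [-1.3, 1.39], [0.25, 2.4], [-1.5, 4.64], [0.08, 2.09], [-2.65, 2.65]. Speed limits (rad/s): [2.22, 2.22, 2.79, 2.79, 3.14, 3.14, 3.14].

### API

Orientations are given as [roll, pitch, yaw] about the fixed x, y, z axes, in that order (R = Rz(yaw) Ry(pitch) Rx(roll)).
In Python, from cell import r gives the robot as it stands.
- The arm moves only by the shell command python3 -m jog 'ROWS' [FORCE]. ROWS is JSON, a list of rows, each an object of numbers: "fingers": the gripper's target within -1 to 1 (fully open at 1, half-way at 0, shut at -1); "x", "y", "z": the shift along the tool's x, y, z in m; "rx", "ry", "rz": the turn, a rotation vector about the tool's x, y, z in degrees. A call has 1 to 12 rows; each row is the pose to reach, as a shift and turn from the pose commanded when the call began, along the tool's axes at that moment; what a row does not reach only later rows make up. A row lasts 1/8 s, in which the tool goes at most 62.5 mm and 10.7 degrees, less where a joint would pass 70% of its speed; a pose out of reach is approached as far as the arm can. A call with a gripper value outside its range is refused whole. The fingers move at their own pace and stop on an object; FORCE is the grip in N (left out, the last holds). Time passes only in rows, so rows that repeat a pose let the fingers close. It gives the time, the measured TCP pose, the force, the opening and the grip force at its end, in the units of the state.
- r.get_state(): the state, without advancing time (a new reading comes with each control period).
- r.capture(name): name is "scene" or "top"; returns the picture (384x512x3 uint8, red, green, blue); there is no depth.
- r.camera_model(name): a dict with "fx", "fy", "cx", "cy" (pixels), "R" (3x3) and "t" (3): a world point X has camera coordinates R X + t. Camera axes: x right, y down, z forward; pixel columns grow to the right and rows downward; lengths in m; the calibration is good to about 2 mm. A picture is of the moment at which its call begins. camera_model takes no time and is no camera call.
- r.sign_off(): hands the job in; it is judged then, once.
The state is a dict: "t": time; "joints": joint angles; "joint_vel": joint speeds; "tau": joint torques, N m; "eef_pos": TCP position; "tcp_rot": TCP orientation; "wrist_force": force on the tool from outside, world axes, zero at the start; "moment": the same for the moment, N m; "gripper_width": finger opening in m; "gripper_force": force on a finger pad.
Only numpy, scipy, OpenCV 4.12 (cv2) and the standard library are available. Lean on these libraries where they do the work, as an engineer would, in place of code of your own. Each camera call takes 0.05 s, during which the arm holds its last target. There are 200 camera calls.

### The job

Pick out the tall white sample tube on the steel bench and stand it upright in the empty ring of the two-ring tube stand, resting on the base plate, and let go of it. Lower it in rather than dropping it, and leave the other two tubes, the short one on the bench and the short one already in the stand, where they are.

Things in the scene. Friction and masses are not known exactly. Their poses are not given: they have to be found in the camera images.
- tall_tube_mid (a point): The tube to move: round, flat-bottomed, rigid white plastic, 30 mm in diameter, 120 mm tall with its 20 mm high blue cap (33 mm in diameter), about 70 g, upright on the bench. The only tall one: short tubes and a squat jar nearby have the same plastic and cap. Point: on its axis, half-way up, 60 mm above its underside; z runs up its axis.
- empty_ring (a point): Empty one of two equal metal rings on a fixed stand (dark base plate 160 x 66 x 6 mm); a short tube stands in the other, 90 mm away along this frame's -x. Bore 54 mm, wall 3 mm, rim 36 mm above the bench (30 mm above the plate). Point: on the ring's axis at the plate's top, 6 mm above the bench, where the tube's underside is to rest; z up.
- short_tube_mid (a point): A bystander to leave alone: a short white tube, 30 mm in diameter and 70 mm tall with its blue cap, standing on the bench. The point is on its axis, half-way up (35 mm above its underside).
- seated_tube_mid (a point): A bystander to leave alone: a short white tube, 30 mm in diameter and 70 mm tall with its blue cap, standing in the stand's other ring, its top 76 mm above the bench. The point is on its axis, half-way up (35 mm above its underside).
Mind the look-alikes: they are no part of the job. There is more than one size of the part that bears empty_ring; the job needs the smaller.

How it is judged:
By the outcome, as a careful person would: the job done as asked, in the order asked, and still so for the second after the job is handed in, with the robot touching nothing.
It also fails if it takes over 42 s, if anything falls off the work surface, if the arm or the gripper's body presses on something with over 40 N, if the wrist force passes 120 N, or if a joint passes its speed limit or range.

## Working session

There is one attempt and no reset: what is moved stays moved. The work goes in short steps, Python scripts to look and compute and a shell command to move; the robot and the scene stay as the last step left them, time stands still between calls to the robot, and variables do not carry over. Pictures are saved under pics/ and viewed, at most 10 in all, crops included, and the job is handed in when it is done.

```bash
mkdir -p pics; python3 - <<'E'
from cell import r
import cv2
for n in("scene","top"):
    cv2.imwrite(f"pics/{n}0.png",cv2.cvtColor(r.capture(n),cv2.COLOR_RGB2BGR))
    print(n,r.camera_model(n))
s=r.get_state();print(s['t'],s['eef_pos'],s['tcp_rot'],s['gripper_width'])
E
```

```text
scene {'fx': 388.99376370917633, 'fy': 388.99376370917633, 'cx': 255.85775368311852, 'cy': 185.21462681725578, 'R': array([[-0.63199766,  0.77488684, -0.01137273],
       [ 0.67493279,  0.54314476, -0.4994592 ],
       [-0.38084732, -0.32333288, -0.86626276]]), 't': array([ 0.19682536, -0.42646914,  1.30869909])}
top {'fx': 463.42911639654153, 'fy': 463.42911639654153, 'cx': 254.80267905015702, 'cy': 189.5669972513654, 'R': array([[ 6.51724825e-05, -9.99970198e-01,  7.72008576e-03],
       [-9.88046016e-01, -1.25451390e-03, -1.54154129e-01],
       [ 1.54159220e-01, -7.61775337e-03, -9.88016652e-01]]), 't': array([0.18248684, 0.57002929, 1.56746593])}
0.1 [0.25046659 0.59933546 0.22174775] [-3.14012357e+00  1.06114531e-04  2.74582671e+00] 0.08713089108057136
```

View pics/scene0.png

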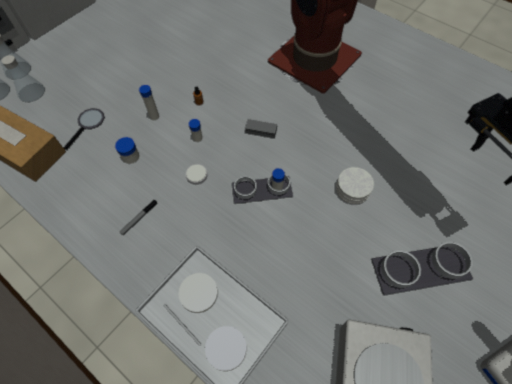

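View pics/top0.png

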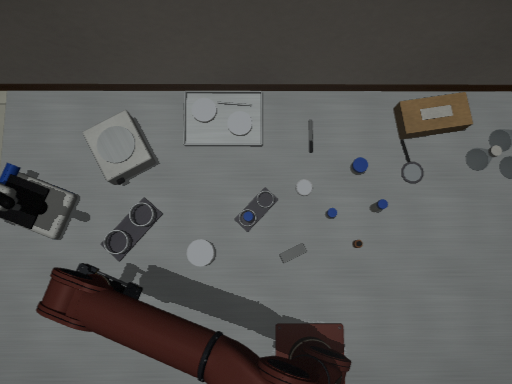

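Scene view: the tall candidate is at (148,100). Look-alikes are the short tube at (195,127), the squat jar at (125,148), and the seated tube at (279,178). The small stand's empty ring is at (245,187), and the large stand at (425,268) is a decoy. In the top view these are: tall cap (382,204), short (332,213), jar (360,165), small empty ring (265,200), seated (248,216). By the description I choose the tall one at (148,100), and I'll check it in a close crop.

```bash
python3 - <<'E'
import cv2,numpy as np
a=cv2.imread("pics/scene0.png");b=cv2.imread("pics/top0.png")
f=lambda im,x,y,w,h,k:cv2.resize(im[y:y+h,x:x+w],None,fx=k,fy=k,interpolation=cv2.INTER_CUBIC)
A=f(a,110,75,200,140,4)[:, :]
B=f(b,225,150,200,100,4)
cv2.imwrite("pics/c1.png",A);cv2.imwrite("pics/c2.png",B)
E
```

```text
(no output)
```

View pics/c1.png

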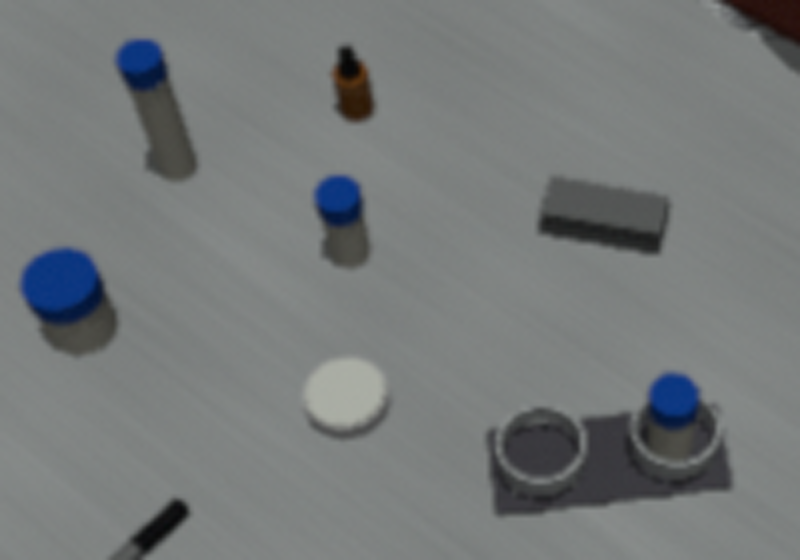

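View pics/c2.png

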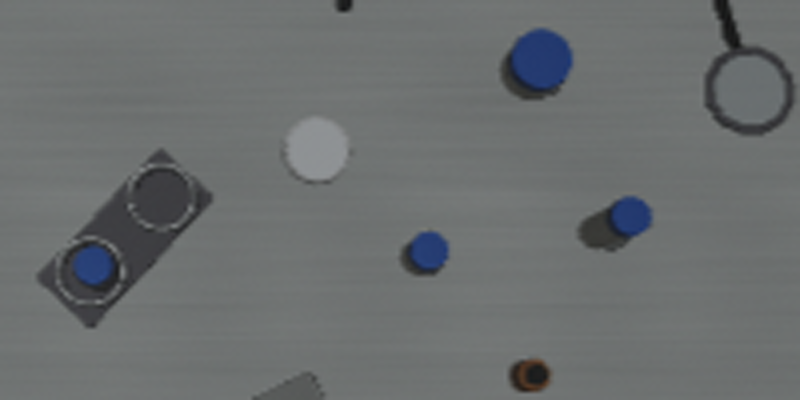

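The crop confirms the choice: the tall tube is at scene (145,89) cap top, with a long body. The empty small ring is at crop (541,444), which is scene (245,186), and at top (265,199). Next I locate these from both cameras.

```bash
cat > h.py <<'E'
import numpy as np
from cell import r
def plane(n,uv,z):
    m=r.camera_model(n);R,t=m['R'],m['t']
    d=R.T@np.array([(uv[0]-m['cx'])/m['fx'],(uv[1]-m['cy'])/m['fy'],1]);c=-R.T@t
    return (c+d*(z-c[2])/d[2])
def tri(a,b):
    A=[];B=[]
    for n,uv in(("scene",a),("top",b)):
        m=r.camera_model(n);R,t=m['R'],m['t']
        for k,f,c,i in((uv[0],m['fx'],m['cx'],0),(uv[1],m['fy'],m['cy'],1)):
            q=(k-c)/f;A.append(R[i]-q*R[2]);B.append(q*t[2]-t[i])
    return np.linalg.lstsq(np.array(A),np.array(B),rcond=None)[0]
E
python3 - <<'E'
from h import *
np.set_printoptions(precision=4,suppress=True)
P=lambda u,v,x,y:((u+.5)/4-.5+x,(v+.5)/4-.5+y)
for n,a,b,z in(("tall",(141,56),(631,215),.12),("ring",(541,445),(161,197),.036),("seat",(673,391),(93,265),.076),("short",(338,194),(429,250),.07)):
    a=P(*a,110,75);b=P(*b,225,150)
    print(n,tri(a,b),plane("scene",a,z),plane("top",b,z))
print("tall base",plane("scene",P(177,170,110,75),0))
E
```

```text
tall [ 0.5114 -0.2367  0.1201] [ 0.5107 -0.2358  0.12  ] [ 0.5124 -0.2377  0.12  ]
ring [0.5387 0.1479 0.0316] [0.5404 0.15   0.036 ] [0.5383 0.1477 0.036 ]
seat [0.4747 0.2066 0.078 ] [0.4736 0.2061 0.076 ] [0.4749 0.2065 0.076 ]
short [ 0.4883 -0.0785  0.0686] [ 0.4886 -0.077   0.07  ] [ 0.4886 -0.0787  0.07  ]
tall base [ 0.5142 -0.2371  0.    ]
```

```bash
cat >> h.py <<'E'
from scipy.spatial.transform import Rotation as Ro
def go(x,y,z,yaw):
    s=r.get_state();R=Ro.from_euler('xyz',s['tcp_rot'])
    T=Ro.from_euler('xyz',[180,0,yaw],degrees=True)
    print("shift mm",np.round(R.inv().apply(np.array([x,y,z])-s['eef_pos'])*1e3,1),"turn",np.round((R.inv()*T).as_rotvec(degrees=True),1))
E
python3 - <<'E'
from h import *
go(.55,.15,.222,137.8)
go(.5115,-.237,.222,137.8)
E
```

```text
shift mm [-4.496e+02 -2.991e+02  2.000e-01] turn [-0.1  0.  19.5]
shift mm [-563.3 -671.1    0.8] turn [-0.1  0.  19.5]
```

```bash
python3 -m jog '[{"fingers":1,"x":-0.45,"y":-0.3,"rz":19.5},{"fingers":1,"x":-0.45,"y":-0.3,"rz":19.5},{"fingers":1,"x":-0.45,"y":-0.3,"rz":19.5},{"fingers":1,"x":-0.45,"y":-0.3,"rz":19.5},{"fingers":1,"x":-0.45,"y":-0.3,"rz":19.5},{"fingers":1,"x":-0.45,"y":-0.3,"rz":19.5},{"fingers":1,"x":-0.45,"y":-0.3,"rz":19.5},{"fingers":1,"x":-0.45,"y":-0.3,"rz":19.5},{"fingers":1,"x":-0.45,"y":-0.3,"rz":19.5},{"fingers":1,"x":-0.45,"y":-0.3,"rz":19.5},{"fingers":1,"x":-0.45,"y":-0.3,"rz":19.5},{"fingers":1,"x":-0.45,"y":-0.3,"rz":19.5}]' 20
python3 - <<'E'
from h import *
go(.5115,-.237,.2,137.8)
E
```

```text
shift mm [-563.3 -671.    22.8] turn [-0.1  0.  19.5]invalid input
```

```bash
python3 -m jog '[{"fingers":1,"x":-0.45,"y":-0.3,"z":0,"rx":0,"ry":0,"rz":19.5}]' 20; python3 -m jog --help | head -20
```

```text
t: 0.22
eef_pos: [0.2813, 0.5501, 0.2211]
tcp_rot: [-3.14, -0.002, 2.563]
wrist_force: [1.3, 0.5, -0.1]
gripper_width: 0.0872
gripper_force: 0.0invalid input: not JSON, or not a number
```

```bash
python3 - <<'E'
from h import *
go(.55,.15,.222,137.8)
E
```

```text
shift mm [-443.8 -187.9   -1.4] turn [-0.1 -0.1  9. ]
```

```bash
python3 -m jog '[{"fingers":1,"x":-0.44,"y":-0.19,"z":0,"rx":0,"ry":0,"rz":9},{"fingers":1,"x":-0.44,"y":-0.19,"z":0,"rx":0,"ry":0,"rz":9},{"fingers":1,"x":-0.44,"y":-0.19,"z":0,"rx":0,"ry":0,"rz":9},{"fingers":1,"x":-0.44,"y":-0.19,"z":0,"rx":0,"ry":0,"rz":9},{"fingers":1,"x":-0.44,"y":-0.19,"z":0,"rx":0,"ry":0,"rz":9},{"fingers":1,"x":-0.44,"y":-0.19,"z":0,"rx":0,"ry":0,"rz":9},{"fingers":1,"x":-0.44,"y":-0.19,"z":0,"rx":0,"ry":0,"rz":9},{"fingers":1,"x":-0.44,"y":-0.19,"z":0,"rx":0,"ry":0,"rz":9},{"fingers":1,"x":-0.44,"y":-0.19,"z":0,"rx":0,"ry":0,"rz":9},{"fingers":1,"x":-0.44,"y":-0.19,"z":0,"rx":0,"ry":0,"rz":9}]' 20
python3 - <<'E'
from h import *
go(.5115,-.237,.2,137.8)
E
```

```text
t: 1.48
eef_pos: [0.5473, 0.1473, 0.2221]
tcp_rot: [-3.141, -0.001, 2.401]
wrist_force: [-0.5, 0.0, -0.5]
gripper_width: 0.0871
gripper_force: 0.0
shift mm [-232.8 -308.    22.2] turn [-0.  -0.  -0.2]
```

```bash
python3 -m jog '[{"fingers":1,"x":-0.233,"y":-0.308,"z":0.02,"rx":0,"ry":0,"rz":0},{"fingers":1,"x":-0.233,"y":-0.308,"z":0.02,"rx":0,"ry":0,"rz":0},{"fingers":1,"x":-0.233,"y":-0.308,"z":0.02,"rx":0,"ry":0,"rz":0},{"fingers":1,"x":-0.233,"y":-0.308,"z":0.02,"rx":0,"ry":0,"rz":0},{"fingers":1,"x":-0.233,"y":-0.308,"z":0.02,"rx":0,"ry":0,"rz":0},{"fingers":1,"x":-0.233,"y":-0.308,"z":0.02,"rx":0,"ry":0,"rz":0},{"fingers":1,"x":-0.233,"y":-0.308,"z":0.02,"rx":0,"ry":0,"rz":0},{"fingers":1,"x":-0.233,"y":-0.308,"z":0.02,"rx":0,"ry":0,"rz":0},{"fingers":1,"x":-0.233,"y":-0.308,"z":0.02,"rx":0,"ry":0,"rz":0},{"fingers":1,"x":-0.233,"y":-0.308,"z":0.02,"rx":0,"ry":0,"rz":0},{"fingers":1,"x":-0.233,"y":-0.308,"z":0.02,"rx":0,"ry":0,"rz":0}]' 20
python3 - <<'E'
from h import *
import cv2
a=r.capture("scene")[:,:,::-1];b=r.capture("top")[:,:,::-1]
f=lambda im,x,y,w,h,k:cv2.resize(im[y:y+h,x:x+w],None,fx=k,fy=k,interpolation=cv2.INTER_CUBIC)
cv2.imwrite("pics/d1.png",np.hstack([f(a,90,20,100,140,4),f(b,330,150,100,140,4)]))
go(.5115,-.237,.061,137.8)
E
```

```text
t: 2.85
eef_pos: [0.5124, -0.2367, 0.2026]
tcp_rot: [3.141, -0.0, 2.403]
wrist_force: [0.3, 0.3, -0.4]
gripper_width: 0.0868
gripper_force: 0.0
shift mm [  0.7  -0.3 141.6] turn [ 0.  -0.  -0.2]
```

View pics/d1.png

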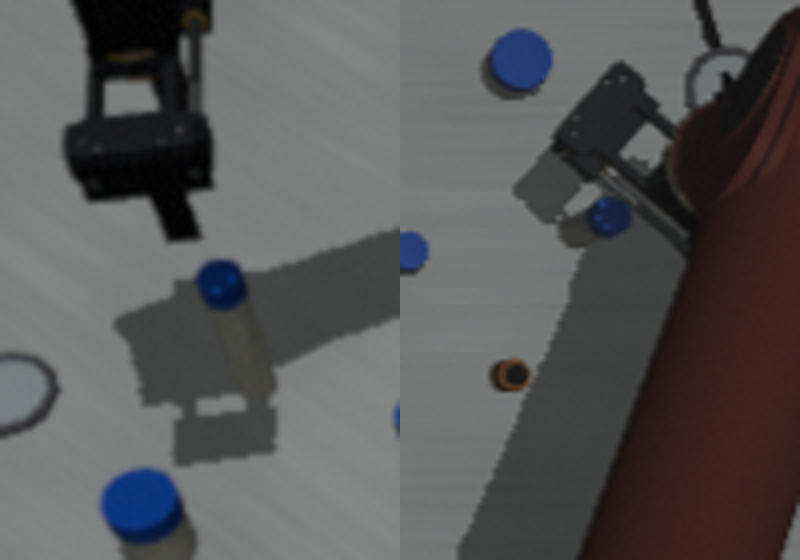

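The picture shows the gripper above the tall tube: cap at left crop (221,283), visible finger tip at (180,235). Checking by projecting the TCP and the finger tips.

```bash
python3 - <<'E'
from h import *
s=r.get_state();y=Ro.from_euler('xyz',s['tcp_rot']).apply([0,1,0])
for n,o in(("scene",(90,20)),("top",(330,150))):
    m=r.camera_model(n)
    for k in(0,.0435,-.0435):
        c=m['R']@(s['eef_pos']+k*y)+m['t'];u=np.array([c[0]/c[2]*m['fx']+m['cx'],c[1]/c[2]*m['fy']+m['cy']]);print(n,k,np.round((u-o)*4))
E
```

```text
scene 0 [183. 184.]
scene 0.0435 [183. 232.]
scene -0.0435 [184. 138.]
top 0 [239. 201.]
top 0.0435 [196. 163.]
top -0.0435 [281. 238.]
```

Consistent with the fingers seen (183,232 and 596,163). Descending and gripping.

```bash
python3 -m jog '[{"fingers":1,"x":0.001,"y":0,"z":0.04,"rx":0,"ry":0,"rz":0},{"fingers":1,"x":0.001,"y":0,"z":0.07,"rx":0,"ry":0,"rz":0},{"fingers":1,"x":0.001,"y":0,"z":0.1,"rx":0,"ry":0,"rz":0},{"fingers":1,"x":0.001,"y":0,"z":0.125,"rx":0,"ry":0,"rz":0},{"fingers":1,"x":0.001,"y":0,"z":0.141,"rx":0,"ry":0,"rz":0},{"fingers":1,"x":0.001,"y":0,"z":0.141,"rx":0,"ry":0,"rz":0},{"fingers":1,"x":0.001,"y":0,"z":0.141,"rx":0,"ry":0,"rz":0}]'
python3 -m jog '[{"fingers":-0.1,"x":0,"y":0,"z":0,"rx":0,"ry":0,"rz":0},{"fingers":-0.2,"x":0,"y":0,"z":0,"rx":0,"ry":0,"rz":0},{"fingers":-0.3,"x":0,"y":0,"z":0,"rx":0,"ry":0,"rz":0},{"fingers":-0.5,"x":0,"y":0,"z":0,"rx":0,"ry":0,"rz":0},{"fingers":-1,"x":0,"y":0,"z":0,"rx":0,"ry":0,"rz":0},{"fingers":-1,"x":0,"y":0,"z":0,"rx":0,"ry":0,"rz":0},{"fingers":-1,"x":0,"y":0,"z":0,"rx":0,"ry":0,"rz":0},{"fingers":-1,"x":0,"y":0,"z":0,"rx":0,"ry":0,"rz":0}]' 15
```

```text
t: 3.82
eef_pos: [0.5119, -0.2375, 0.0625]
tcp_rot: [3.141, 0.001, 2.401]
wrist_force: [-1.0, 0.0, 0.7]
gripper_width: 0.0873
gripper_force: 0.0
t: 4.82
eef_pos: [0.5113, -0.2371, 0.0616]
tcp_rot: [-3.142, -0.0, 2.401]
wrist_force: [0.8, 0.4, -0.6]
gripper_width: 0.0325
gripper_force: 15.0
```

Width 32.5 mm suggests the pads' upper edge catches the 33 mm cap; re-grip 5 mm lower.

```bash
python3 -m jog '[{"fingers":0.2,"x":0,"y":0,"z":0,"rx":0,"ry":0,"rz":0},{"fingers":0.2,"x":0,"y":0,"z":0,"rx":0,"ry":0,"rz":0},{"fingers":0.2,"x":0,"y":0,"z":0,"rx":0,"ry":0,"rz":0},{"fingers":0.2,"x":0,"y":0,"z":0.006,"rx":0,"ry":0,"rz":0},{"fingers":0.2,"x":0,"y":0,"z":0.006,"rx":0,"ry":0,"rz":0},{"fingers":-0.2,"x":0,"y":0,"z":0.006,"rx":0,"ry":0,"rz":0},{"fingers":-0.3,"x":0,"y":0,"z":0.006,"rx":0,"ry":0,"rz":0},{"fingers":-0.5,"x":0,"y":0,"z":0.006,"rx":0,"ry":0,"rz":0},{"fingers":-1,"x":0,"y":0,"z":0.006,"rx":0,"ry":0,"rz":0},{"fingers":-1,"x":0,"y":0,"z":0.006,"rx":0,"ry":0,"rz":0},{"fingers":-1,"x":0,"y":0,"z":0.006,"rx":0,"ry":0,"rz":0},{"fingers":-1,"x":0,"y":0,"z":0.006,"rx":0,"ry":0,"rz":0}]' 15
```

```text
t: 6.32
eef_pos: [0.5114, -0.2371, 0.0556]
tcp_rot: [3.142, 0.0, 2.401]
wrist_force: [0.1, -0.4, 0.8]
gripper_width: 0.0319
gripper_force: 15.0
```

```bash
python3 -m jog '[{"fingers":-1,"x":0,"y":0,"z":-0.01,"rx":0,"ry":0,"rz":0},{"fingers":-1,"x":0,"y":0,"z":-0.03,"rx":0,"ry":0,"rz":0},{"fingers":-1,"x":0,"y":0,"z":-0.06,"rx":0,"ry":0,"rz":0},{"fingers":-1,"x":0,"y":0,"z":-0.09,"rx":0,"ry":0,"rz":0},{"fingers":-1,"x":0,"y":0,"z":-0.11,"rx":0,"ry":0,"rz":0},{"fingers":-1,"x":0,"y":0,"z":-0.12,"rx":0,"ry":0,"rz":0},{"fingers":-1,"x":0,"y":0,"z":-0.12,"rx":0,"ry":0,"rz":0}]' 20
python3 - <<'E'
from h import *
go(.539,.148,.175,137.8)
E
```

```text
t: 7.2
eef_pos: [0.5116, -0.2372, 0.1764]
tcp_rot: [3.141, 0.001, 2.401]
wrist_force: [-0.0, 0.6, -1.1]
gripper_width: 0.0316
gripper_force: 20.0
shift mm [239.7 302.9   1.4] turn [ 0.   0.1 -0.2]
```

```bash
python3 -m jog '[{"fingers":-1,"x":0.012,"y":0.015,"z":0,"rx":0,"ry":0,"rz":0},{"fingers":-1,"x":0.036,"y":0.045,"z":0,"rx":0,"ry":0,"rz":0},{"fingers":-1,"x":0.064,"y":0.081,"z":0,"rx":0,"ry":0,"rz":0},{"fingers":-1,"x":0.092,"y":0.116,"z":0,"rx":0,"ry":0,"rz":0},{"fingers":-1,"x":0.12,"y":0.152,"z":0,"rx":0,"ry":0,"rz":0},{"fingers":-1,"x":0.148,"y":0.187,"z":0,"rx":0,"ry":0,"rz":0},{"fingers":-1,"x":0.176,"y":0.222,"z":0,"rx":0,"ry":0,"rz":0},{"fingers":-1,"x":0.204,"y":0.258,"z":0,"rx":0,"ry":0,"rz":0},{"fingers":-1,"x":0.228,"y":0.288,"z":0,"rx":0,"ry":0,"rz":0},{"fingers":-1,"x":0.24,"y":0.303,"z":0,"rx":0,"ry":0,"rz":0},{"fingers":-1,"x":0.24,"y":0.303,"z":0,"rx":0,"ry":0,"rz":0},{"fingers":-1,"x":0.24,"y":0.303,"z":0,"rx":0,"ry":0,"rz":0}]' 20
python3 -m jog '[{"fingers":-1,"x":0,"y":0,"z":0.03,"rx":0,"ry":0,"rz":0},{"fingers":-1,"x":0,"y":0,"z":0.06,"rx":0,"ry":0,"rz":0},{"fingers":-1,"x":0,"y":0,"z":0.07,"rx":0,"ry":0,"rz":0},{"fingers":-1,"x":0,"y":0,"z":0.07,"rx":0,"ry":0,"rz":0}]' 20
python3 - <<'E'
from h import *
import cv2
a=r.capture("scene")[:,:,::-1]
b=r.capture("top")[:,:,::-1]
f=lambda im,x,y,w,h,k:cv2.resize(im[y:y+h,x:x+w],None,fx=k,fy=k,interpolation=cv2.INTER_CUBIC)
cv2.imwrite("pics/e1.png",np.hstack([f(a,215,110,80,110,5),f(b,220,160,80,110,5)]))
s=r.get_state();T=Ro.from_euler('xyz',s['tcp_rot'])
m=r.camera_model("scene")
for p in((.539,.148,.036),s['eef_pos']+[0,0,-.055]):
    c=m['R']@np.array(p)+m['t'];print(p,np.round((c[:2]/c[2]*m['fx']+[m['cx'],m['cy']]-np.array([215,110])+.5)*5-.5))
E
```

```text
t: 8.7
eef_pos: [0.5386, 0.1463, 0.1754]
tcp_rot: [-3.141, 0.0, 2.399]
wrist_force: [1.1, 0.6, -0.7]
gripper_width: 0.0316
gripper_force: 20.0
t: 9.2
eef_pos: [0.5386, 0.1473, 0.1056]
tcp_rot: [-3.141, 0.0, 2.4]
wrist_force: [-0.1, -0.7, -1.2]
gripper_width: 0.0317
gripper_force: 20.0
(0.539, 0.148, 0.036) [150. 378.]
[0.53931096 0.14811105 0.05173553] [149. 363.]
```

View pics/e1.png

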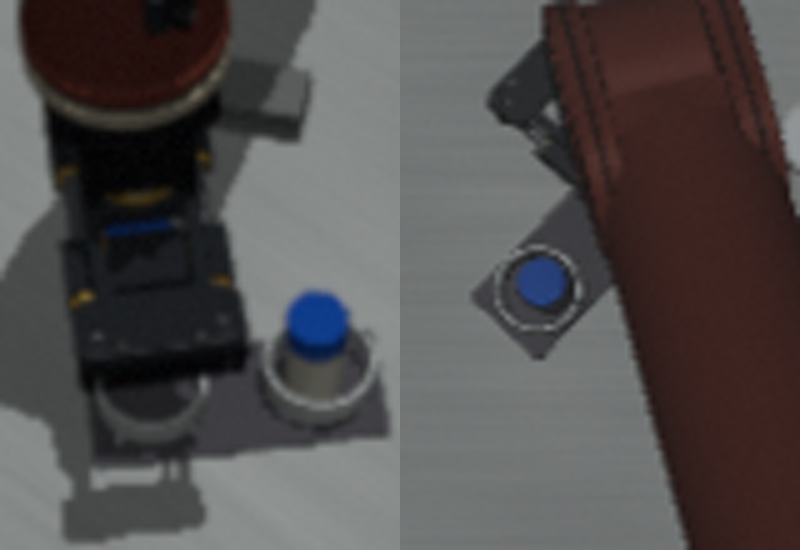

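The ring spans x 97–208 in the left crop, so its centre is about 152 against 150 predicted. The tube, hidden behind the finger, is centred well within the 12 mm clearance. Lowering.

```bash
python3 -m jog '[{"fingers":-1,"x":0,"y":0,"z":0.008,"rx":0,"ry":0,"rz":0},{"fingers":-1,"x":0,"y":0,"z":0.016,"rx":0,"ry":0,"rz":0},{"fingers":-1,"x":0,"y":0,"z":0.024,"rx":0,"ry":0,"rz":0},{"fingers":-1,"x":0,"y":0,"z":0.032,"rx":0,"ry":0,"rz":0},{"fingers":-1,"x":0,"y":0,"z":0.037,"rx":0,"ry":0,"rz":0},{"fingers":-1,"x":0,"y":0,"z":0.04,"rx":0,"ry":0,"rz":0},{"fingers":-1,"x":0,"y":0,"z":0.042,"rx":0,"ry":0,"rz":0},{"fingers":-1,"x":0,"y":0,"z":0.042,"rx":0,"ry":0,"rz":0}]' 20
python3 -m jog '[{"fingers":-1,"x":0,"y":0,"z":0.001,"rx":0,"ry":0,"rz":0},{"fingers":-1,"x":0,"y":0,"z":0.001,"rx":0,"ry":0,"rz":0}]' 20
```

```text
t: 10.3
eef_pos: [0.5386, 0.1485, 0.0636]
tcp_rot: [3.141, 0.0, 2.401]
wrist_force: [0.3, 0.7, -0.5]
gripper_width: 0.0315
gripper_force: 20.0
t: 10.55
eef_pos: [0.5386, 0.1485, 0.0626]
tcp_rot: [3.141, 0.0, 2.401]
wrist_force: [1.0, -0.7, 0.3]
gripper_width: 0.0314
gripper_force: 20.0
```

```bash
python3 -m jog '[{"fingers":-1,"x":0,"y":0,"z":0.001,"rx":0,"ry":0,"rz":0},{"fingers":-1,"x":0,"y":0,"z":0.001,"rx":0,"ry":0,"rz":0}]' 20
python3 -m jog '[{"fingers":-1,"x":0,"y":0,"z":0.0005,"rx":0,"ry":0,"rz":0},{"fingers":-1,"x":0,"y":0,"z":0.0005,"rx":0,"ry":0,"rz":0}]' 20
```

```text
t: 10.8
eef_pos: [0.5387, 0.1485, 0.0616]
tcp_rot: [3.141, 0.0, 2.401]
wrist_force: [0.1, -0.3, -0.1]
gripper_width: 0.0316
gripper_force: 20.0
t: 11.05
eef_pos: [0.539, 0.1486, 0.0615]
tcp_rot: [3.141, 0.0, 2.401]
wrist_force: [0.0, 0.3, 4.9]
gripper_width: 0.0314
gripper_force: 20.0
```

Contact (about 5 N) at the expected height. Opening gently, then retreating straight up.

```bash
python3 -m jog '[{"fingers":-0.2,"x":0,"y":0,"z":0,"rx":0,"ry":0,"rz":0},{"fingers":-0.1,"x":0,"y":0,"z":0,"rx":0,"ry":0,"rz":0},{"fingers":0.2,"x":0,"y":0,"z":0,"rx":0,"ry":0,"rz":0},{"fingers":0.5,"x":0,"y":0,"z":0,"rx":0,"ry":0,"rz":0},{"fingers":0.8,"x":0,"y":0,"z":0,"rx":0,"ry":0,"rz":0},{"fingers":0.8,"x":0,"y":0,"z":0,"rx":0,"ry":0,"rz":0},{"fingers":0.8,"x":0,"y":0,"z":0,"rx":0,"ry":0,"rz":0},{"fingers":0.8,"x":0,"y":0,"z":0,"rx":0,"ry":0,"rz":0}]' 20
python3 -m jog '[{"fingers":0.8,"x":0,"y":0,"z":-0.01,"rx":0,"ry":0,"rz":0},{"fingers":0.8,"x":0,"y":0,"z":-0.03,"rx":0,"ry":0,"rz":0},{"fingers":0.8,"x":0,"y":0,"z":-0.07,"rx":0,"ry":0,"rz":0},{"fingers":0.8,"x":0,"y":0,"z":-0.12,"rx":0,"ry":0,"rz":0},{"fingers":0.8,"x":0,"y":0,"z":-0.16,"rx":0,"ry":0,"rz":0},{"fingers":0.8,"x":0.1,"y":-0.1,"z":-0.16,"rx":0,"ry":0,"rz":0},{"fingers":0.8,"x":0.1,"y":0.1,"z":-0.16,"rx":0,"ry":0,"rz":0},{"fingers":0.8,"x":0.05,"y":0.15,"z":-0.16,"rx":0,"ry":0,"rz":0},{"fingers":0.8,"x":0.05,"y":0.2,"z":-0.16,"rx":0,"ry":0,"rz":0},{"fingers":0.8,"x":0.05,"y":0.2,"z":-0.16,"rx":0,"ry":0,"rz":0},{"fingers":0.8,"x":0.05,"y":0.2,"z":-0.16,"rx":0,"ry":0,"rz":0},{"fingers":0.8,"x":0.05,"y":0.2,"z":-0.16,"rx":0,"ry":0,"rz":0}]' 20
python3 - <<'E'
from h import *
import cv2
a=r.capture("scene")[:,:,::-1]
b=r.capture("top")[:,:,::-1]
f=lambda im,x,y,w,h,k:cv2.resize(im[y:y+h,x:x+w],None,fx=k,fy=k,interpolation=cv2.INTER_CUBIC)
cv2.imwrite("pics/f1.png",np.hstack([f(a,180,110,130,130,3),f(b,220,140,130,130,3)]))
E
```

```text
t: 12.05
eef_pos: [0.5385, 0.1485, 0.0611]
tcp_rot: [3.142, 0.0, 2.401]
wrist_force: [-0.8, 1.0, 0.5]
gripper_width: 0.0777
gripper_force: 0.0
t: 13.55
eef_pos: [0.6366, 0.329, 0.2211]
tcp_rot: [-3.141, 0.001, 2.401]
wrist_force: [-0.2, -0.3, 1.4]
gripper_width: 0.0781
gripper_force: 0.0
```

View pics/f1.png

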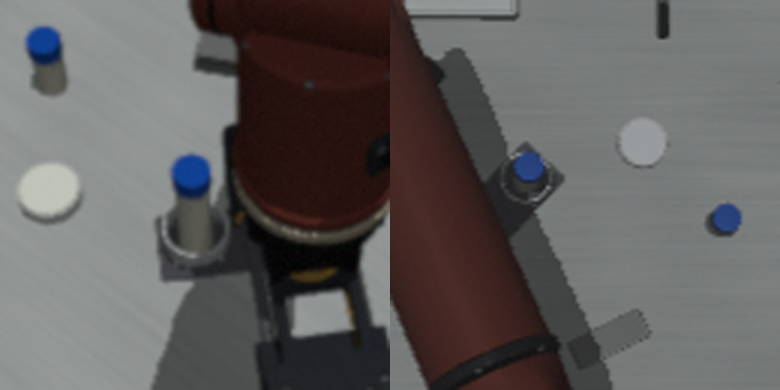

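The tall tube stands upright in the small ring: cap at scene crop (191,168) and top crop (529,165). The short tube on the bench is unmoved. I'll check the cap height numerically and hand in if it fits.

```bash
python3 - <<'E'
from h import *
p=tri((191/3+180,168/3+110),((529-390)/3+220,165/3+140));print(p)
if np.linalg.norm(p-[.539,.148,.126])<.012: print(r.sign_off())
E
```

```text
[0.53809987 0.14670855 0.12678129]
the job is handed in; nothing more can be done
None
```

The tall tube stands upright on the base plate in the small stand's empty ring, released with the arm clear, and the job is handed in at about 14 s; the short bench tube has not moved, but the arm hid the seated tube in the last pictures, so I did not recheck it.

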